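# Flip the caddy's cover leaf to the other well

### The arm

A 6-joint arm with a two-finger parallel gripper is mounted at the origin on the work surface. World frame = base frame: x ahead of the robot, y to its left, z up, the work surface at z = 0. Lengths are in m, angles in rad, forces in N, time in s.
With the tool pointing down it reaches from about 0.275 to 0.825 m from the base axis. Payload 5.2 kg.
Tool frame: the origin (TCP) lies at the very end of the fingers, on their centre line; the grasp point (between the pads) lies 19 mm behind it (ctrl.grasp_offset is the x of the grasp point in the tool frame, in m); x points along the fingers, y is the direction in which the jaws open and shut, and the axes are right-handed (so a half turn about x gives the same grasp; the last joint's range is limited). The gripper opens to 93 mm and grips with 3 to 60 N. Pads are 15 mm wide; open, the fingers measure 128 mm over their backs; the gripper's body (75 mm by 188 mm) begins 65 mm behind the grasp point.
Start: joints at [1.112, 0.259, 1.535, -0, 1.348, -0.203], TCP at [0.139, 0.532, 0.183] pointing down, gripper open.
Joint ranges: [-3.14, 3.14], [-0.91, 2.08], [0.19, 2.58], [-1.22, 4.36], [0.22, 2.71], [-3.12, 3.12]. Speed limits (rad/s): [2.57, 2.57, 3.14, 3.14, 3.14, 3.14].

### API

Orientations are given as a unit quaternion [w, x, y, z].
In Python, from station import ctrl, imaging, close_job gives the robot as it stands.
- The arm moves only by the tool move_arm, never from a script. Its argument "steps" is one flat list of numbers, 4 for each row, row after row: the shift along the tool's x, y, z in m, then the turn about the tool's x in degrees. A call has 1 to 10 rows; each row is the pose to reach, as a shift and turn from the pose commanded when the call began, along the tool's axes at that moment; what a row does not reach only later rows make up. A row lasts 1/10 s, in which the tool goes at most 50 mm and 8.59 degrees, less where a joint would pass 70% of its speed; a pose out of reach is approached as far as the arm can. A call with a gripper value outside its range is refused whole. "claw" is the finger opening in m, from 0 to 0.093, set as the call begins (left out, the last holds). The fingers move at their own pace and stop on an object; "squeeze" is the grip in N (left out, the last holds). Time passes only in rows, so rows that repeat a pose let the fingers close. It gives the time, the measured TCP pose, the force and the opening at its end, in the units of the state.
- ctrl.read_state(): the state, without advancing time (a new reading comes with each control period).
- imaging.capture(name): name is "side" or "top" or "wrist"; returns the picture (420x560x3 uint8, blue, green, red); there is no depth.
- imaging.get_calibration(name): a dict with "fov_y" (degrees; the focal length in pixels is half the picture's height over the tangent of half this angle, whatever the lens; pixels are square), "cx", "cy" (the principal point, pixels), "T" (4x4, takes a point from camera to world coordinates). Camera axes: x right, y up, looking along -z (the intrinsics and any distortion apply to the point x, -y, -z); pixel columns grow to the right and rows downward; lengths in m; the calibration is good to about 2 mm. A picture is of the moment at which its call begins: read the wrist's pose just before it. get_calibration takes no time and is no camera call; for the wrist camera it gives the pose at the moment of the call.
- close_job(): hands the job in, once; it reports no verdict.
The state is a dict: "time": time; "joint_pos": joint angles; "joint_vel": joint speeds; "joint_torque": joint torques, N m; "ee_pos": TCP position; "ee_rot": TCP orientation; "contact_force": force on the tool from outside, world axes, zero at the start; "moment": the same for the moment, N m; "finger_gap": opening from 0.0 (shut) to 1.0 (fully open).
Only numpy, scipy, OpenCV 4.12 (cv2) and the standard library are available. Lean on these libraries where they do the work, as an engineer would, in place of code of your own. Each camera call takes 0.05 s, during which the arm holds its last target. There are 200 camera calls.

### The job

Flip the hinged cover leaf of the two-well caddy right over its spine, so that the well it covers now is open and the leaf lies flat over the other well. Only push it with the fingertips or the outside of the fingers: do not pinch the leaf between the fingers, do not let it slam, do not shift or lift the caddy, and leave everything else where it stands.

Things in the scene. Friction and masses are not known exactly. Their poses are not given: they have to be found in the camera images.
- caddy: white metal caddy, an open box 160 mm (its x) by 280 mm (its y) by 75 mm high, loose on the bench, 2.2 kg, with a wall along its middle that parts it into two wells, one on its -y side and one on its +y side. Origin at the centre of its underside, z up. Its yaw varies by up to 0.45 rad; at yaw 0 its +y is the robot's left.
- spine (a point): middle of the hinge axis, 81 mm above the caddy's underside, over the middle wall; its axes are the caddy's, and the hinge runs along x
- leaf (a joint): angle of the cover leaf about the spine, rad: 0 = level over the well on the caddy's -y side, 1.57 = upright, 3.14 = level over the +y well (stops at 0 and 3.14). It starts shut or a little ajar, 0 to 0.6. The hinge is stiff (0.32 N m of friction): the leaf stays at whatever angle it is left, and takes about 2 to 4 N at its free edge to turn.
- leaf_edge (a point): middle of the leaf's free edge, half-way through its thickness, 185 mm from the hinge axis. The leaf (0.28 kg in all) is a plywood board 6 mm thick and 156 mm long (along the spine). It is longer than the well is wide: at 0 or 3.14 it sticks out 45 mm past the caddy's outer long wall, with its underside 78 mm above the bench and free room for fingertips below. Axes of the leaf: y runs from the free edge to the hinge; z is normal to the leaf, upward at angle 0.
- board: the plywood board of the leaf, 156 (along the spine) by 183 by 6 mm; its bare side faces down at the start (up once flipped). Origin at its centre.
- face_plate: thin aluminium plate, 140 by 160 by 3 mm, fixed on the side of the leaf that faces up at the start (down once flipped); its rim lies 8 mm in from the leaf's free edge and long ends. Origin at its centre.
- mug: blue-glazed ceramic mug, 82 mm across, 92 mm high, on the lazy Susan; origin at the centre of its underside
- funnel: pink plastic funnel standing mouth down on the lazy Susan, 108 mm across, 110 mm high; origin at the centre of its underside
- clip_jar: squat glass jar, 92 mm across, 84 mm high, its clip lid shut, on the lazy Susan; origin at the centre of its underside
- pot: small aluminium pot, 110 mm across, 65 mm high, on the bench beyond the caddy; origin at the centre of its underside
- spoon: wooden spoon lying on the bench beyond the caddy; origin on its underside
- flowerpot: small terracotta pot, 72 mm across, 65 mm high, standing on the bench to the left of the caddy on the robot's side; origin at the centre of its underside
- tin: closed steel tin, 72 mm across, 50 mm high, on the bench beyond the caddy, to its left; origin at the centre of its underside

How it is judged:
On the way:
1. the leaf is turned past upright (value of joint leaf above 1.65 rad), for 0.1 s.
At the end, for the whole second after the job is handed in: The leaf lies level over the caddy's +y well, within 0.07 rad (4 degrees) of its stop, and is at rest; the caddy stands level within 30 mm of where it was; every other listed thing is within 30 mm of where it was (value of joint leaf above 3.07 rad and velocity of joint leaf between -0.05 and 0.05 rad/s and distance of each of caddy, mug, funnel, clip_jar, pot, spoon, flowerpot, tin from where it was at the start of the episode below 0.03 m and angle between caddy's own z axis and vertical below 0.05 rad); the robot touches nothing.
It fails at once if the leaf is pinched (fingers press on its plated side and its bare side at once) (contact force between the fingers and face_plate above 2 N and contact force between the fingers and board above 2 N).
It fails at once if the leaf slams (turns faster than 4 rad/s) (velocity of joint leaf above 4 rad/s or velocity of joint leaf below -4 rad/s).
It fails at once if the caddy is lifted, tipped or shifted by more than 30 mm (distance of caddy from where it was at the start of the episode above 0.03 m or angle between caddy's own z axis and vertical above 0.12 rad or height (world z) of caddy above 0.012 m).
It fails at once if another thing is shifted or lifted by more than 30 mm (distance of any of mug, funnel, clip_jar, pot, spoon, flowerpot, tin from where it was at the start of the episode above 0.03 m).
It also fails if it takes over 45 s, if anything falls off the work surface, if the arm or the gripper's body presses on something with over 40 N, if the wrist force passes 120 N, or if a joint passes its speed limit or range.

## Working session

There is one attempt and no reset: what is moved stays moved. The work goes in short steps, Python scripts to look and compute and a tool call to move; the robot and the scene stay as the last step left them, time stands still between calls to the robot, and variables do not carry over. Pictures are saved under pics/ and viewed, about 8 in all and at most 12, crops included, and the job is handed in when it is done.

Besides the shell and the picture viewer there is one more tool, called after "Emit:" in YAML: its name, and indented under it one key for each argument. move_arm: Moves the arm, as the interface text tells. Its arguments: {"type":"object","properties":{"steps":{"type":"array","items":{"type":"number"}},"claw":{"type":"number"},"squeeze":{"type":"number"}},"required":["steps"]}

```bash
mkdir -p pics; python3 - <<'E'
from station import ctrl, imaging
import cv2, numpy as np
s=ctrl.read_state()
print(s)
for n in("top","side"):
    c=imaging.get_calibration(n);print(n,c)
    cv2.imwrite(f"pics/{n}0.png",imaging.capture(n))
E
```

```text
{'time': 0.0, 'joint_pos': array([ 1.11219914e+00,  2.59317106e-01,  1.53608739e+00, -1.95089716e-05,
        1.34798280e+00, -2.02799027e-01]), 'joint_vel': array([ 0.00050587, -0.00057478,  0.00017257,  0.00033253, -0.00147846,
        0.00023795]), 'joint_torque': array([-5.07519653e-04, -4.37303352e+01, -2.84001410e+01,  7.17341644e-02,
        4.15186153e-02, -1.31089078e-04]), 'ee_pos': array([0.13886847, 0.53154981, 0.18222997]), 'ee_rot': array([ 0.70113142,  0.08958808,  0.70153075, -0.09079269]), 'contact_force': array([0.53292787, 1.20744742, 0.24815464]), 'moment': array([ 0.01496856, -0.02485884, -0.02773409]), 'finger_gap': 1.0023159669184367}
top {'fov_y': 57.35372184106484, 'cx': 280.5555432016053, 'cy': 215.86947182785872, 'T': array([[ 0.02319078,  0.98600396, -0.16510112,  0.3555217 ],
       [-0.99969526,  0.02426906,  0.00451648,  0.14684545],
       [ 0.00846012,  0.16494606,  0.9862663 ,  1.14869902],
       [ 0.        ,  0.        ,  0.        ,  1.        ]])}
side {'fov_y': 42.7787448140353, 'cx': 290.33640502111973, 'cy': 205.17113151639515, 'T': array([[ 0.78934331,  0.29412811, -0.53891168, -0.26825313],
       [-0.61368784,  0.40374008, -0.67851395, -0.88440404],
       [ 0.01801022,  0.86630399,  0.49919238,  0.84935389],
       [ 0.        ,  0.        ,  0.        ,  1.        ]])}
```

View pics/top0.png

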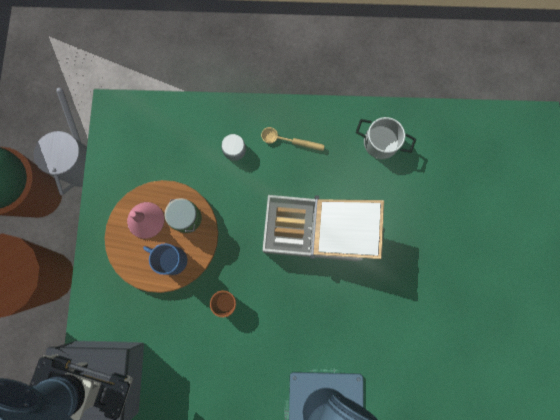

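View pics/side0.png

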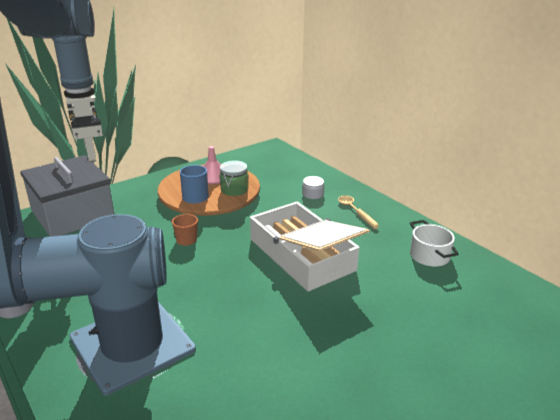

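The top view shows the caddy (cols 264-383, rows 196-259) with the leaf on the right, robot's -y, side. The side view shows the leaf ajar. I'll enlarge both for corners.

```bash
python3 - <<'E'
import cv2, numpy as np
a=cv2.imread("pics/top0.png")[185:270,255:395]; b=cv2.imread("pics/side0.png")[195:290,240:380]
a=cv2.resize(a,None,fx=5,fy=5,interpolation=cv2.INTER_CUBIC)[:300*2]
b=cv2.resize(b,None,fx=5,fy=5,interpolation=cv2.INTER_CUBIC)
cv2.imwrite("pics/ta.png",a);cv2.imwrite("pics/sb.png",b)
E
```

```text
(no output)
```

View pics/ta.png

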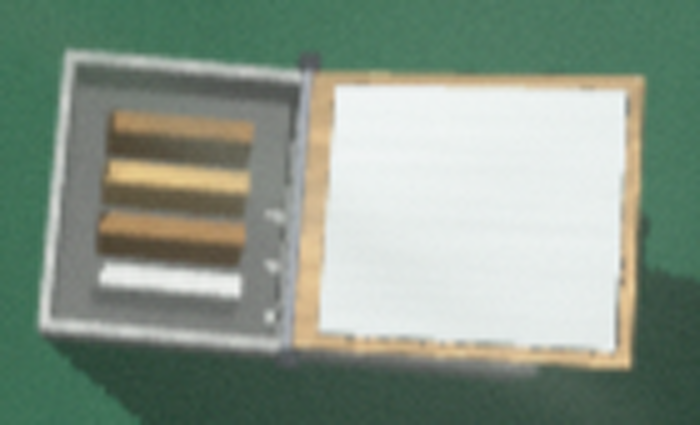

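View pics/sb.png

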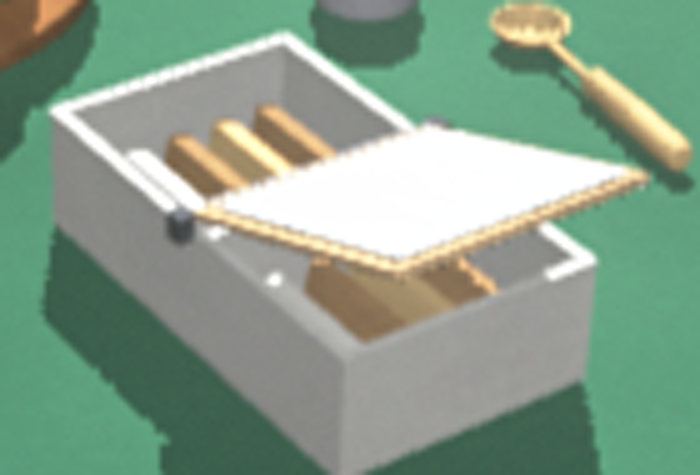

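```bash
cat > h.py <<'E'
import numpy as np
from station import ctrl, imaging
from scipy.optimize import least_squares
def proj(c,P):
    P=np.atleast_2d(P);q=(P-c["T"][:3,3])@c["T"][:3,:3];f=210/np.tan(np.radians(c["fov_y"]/2))
    return np.c_[c["cx"]+f*q[:,0]/-q[:,2], c["cy"]-f*q[:,1]/-q[:,2]]
def world(p,L):  # caddy -> world
    c,s=np.cos(p[2]),np.sin(p[2]);L=np.atleast_2d(L)
    return np.c_[p[0]+c*L[:,0]-s*L[:,1],p[1]+s*L[:,0]+c*L[:,1],L[:,2]]
def leafpt(a,x,r,n): # r from hinge, n normal offset (leaf +z)
    return [x,-r*np.cos(a)+n*np.sin(a),.081+r*np.sin(a)+n*np.cos(a)]
E
python3 - <<'E'
from h import *
ct,cs=imaging.get_calibration("top"),imaging.get_calibration("side")
px=lambda u,o:(np.array(u)+.5)/5-.5+o
T=[((68,50),(1,1,1)),((40,333),(-1,1,1))];S=[((52,110),(-1,1,1)),((288,35),(1,1,1)),((597,262),(1,-1,1)),((347,357),(-1,-1,1)),((583,380),(1,-1,0))]
TL=[((643,78),1),((630,367),-1)];SL=[((400,262),-1),((648,175),1)]
def res(p):
    r=[]
    for c,o,C,Lf in((ct,(255,185),T,TL),(cs,(240,195),S,SL)):
        for u,k in C: r.append(proj(c,world(p,np.array(k)*[.08,.14,.075]))[0]-px(u,o))
        for u,k in Lf: r.append(proj(c,world(p,leafpt(p[3],k*.078,.185,.003)))[0]-px(u,o))
    return np.ravel(r)
f=least_squares(res,[.5,.15,0,.3]);print(f.x);print(res(f.x).reshape(-1,2).round(1))
np.save("p.npy",f.x)
p=f.x
print("edge",world(p,leafpt(p[3],0,.185,0)),"spine",world(p,[0,0,.081]))
for n,u in(("flower",(223,300)),("pot",(386,138)),("tin",(233,145)),("spoonL",(270,135)),("spoonR",(322,147))):
    z={"flower":.06,"pot":.06,"tin":.05}.get(n,.01);f0=210/np.tan(np.radians(ct["fov_y"]/2))
    d=ct["T"][:3,:3]@[(u[0]-ct["cx"])/f0,-(u[1]-ct["cy"])/f0,-1];o=ct["T"][:3,3];print(n,o+d*(z-o[2])/d[2])
s=ctrl.read_state();from scipy.spatial.transform import Rotation as R
print(R.from_quat(s["ee_rot"],scalar_first=True).as_matrix().round(3))
E
```

```text
[ 0.5086136   0.04308869 -0.06256895  0.34802584]
[[ 0.3 -0.4]
 [ 0.7 -1.2]
 [ 1.3 -1.2]
 [ 1.5 -0.5]
 [-0.9 -0.5]
 [-1.  -0.7]
 [-0.4 -0.7]
 [-0.9  0.6]
 [ 0.1 -0.7]
 [-1.4  1.2]
 [-0.1 -1. ]]
edge [[ 0.4977394  -0.13047985  0.14409289]] spine [[0.5086136  0.04308869 0.081     ]]
flower [0.29763219 0.29576677 0.06      ]
pot [ 0.78098152 -0.16716604  0.06      ]
tin [0.75077453 0.28898083 0.05      ]
spoonL [0.80076361 0.18044036 0.01      ]
spoonR [0.76592205 0.01808469 0.01      ]
[[-0.001  0.253  0.967]
 [-0.001  0.967 -0.253]
 [-1.    -0.002 -0.   ]]
```

Emit:
move_arm:
  steps: [-0.05,0,0,8,-0.1,0,0,16,-0.1,-0.03,0.036,24,-0.1,-0.06,0.072,32,-0.1,-0.09,0.108,40,-0.1,-0.12,0.144,48,-0.1,-0.15,0.18,56,-0.1,-0.18,0.216,64,-0.1,-0.21,0.252,72,-0.1,-0.24,0.288,79]
  claw: 0
  squeeze: 10

```text
time: 1.1
ee_pos: [0.3575, 0.2253, 0.2829]
ee_rot: [-0.482, -0.517, -0.482, 0.517]
contact_force: [0.8, 1.0, -0.3]
finger_gap: 0.19
```

Emit:
move_arm:
  steps: [0,0.018,0.043,0,0,0.036,0.086,0,0,0.054,0.129,0,0,0.072,0.172,0,0,0.09,0.215,0,0,0.109,0.258,0,0,0.127,0.301,0,0,0.145,0.344,0,0,0.163,0.387,0,0.04,0.163,0.387,0]

```text
time: 2.1
ee_pos: [0.4992, -0.1769, 0.2462]
ee_rot: [0.486, 0.517, 0.479, -0.516]
contact_force: [-0.7, -0.3, -0.9]
finger_gap: 0.004
```

Emit:
move_arm:
  steps: [0.035,0,0,0,0.07,0,0,0,0.105,0,0,0,0.13,0,0,0,0.143,0,0,0,0.143,0,0,0]

```text
time: 2.7
ee_pos: [0.4931, -0.1685, 0.0975]
ee_rot: [-0.482, -0.515, -0.486, 0.516]
contact_force: [-1.1, 0.6, 0.7]
finger_gap: 0.006
```

```bash
python3 - <<'E'
from h import *
import cv2
from scipy.spatial.transform import Rotation as R
s=ctrl.read_state();p=np.load("p.npy");c,n=np.cos(p[2]),np.sin(p[2])
d=s["ee_pos"]-[p[0],p[1],0];print(s["time"],s["ee_pos"],"local",[c*d[0]+n*d[1],-n*d[0]+c*d[1],d[2]],s["contact_force"],s["finger_gap"])
print(R.from_quat(s["ee_rot"],scalar_first=True).as_matrix().round(3))
im=imaging.capture("side");cv2.imwrite("pics/s1.png",cv2.resize(im[60:320,200:480],None,fx=2.2,fy=2.2))
E
```

```text
2.7 [ 0.49313407 -0.16847445  0.09753625] local [np.float64(-0.002220590123606125), np.float64(-0.2121170625158658), np.float64(0.09753625091331393)] [-1.05335162  0.63824952  0.66065826] 0.006380885106516578
[[-0.005  0.998 -0.064]
 [ 0.003 -0.064 -0.998]
 [-1.    -0.005 -0.003]]
```

View pics/s1.png

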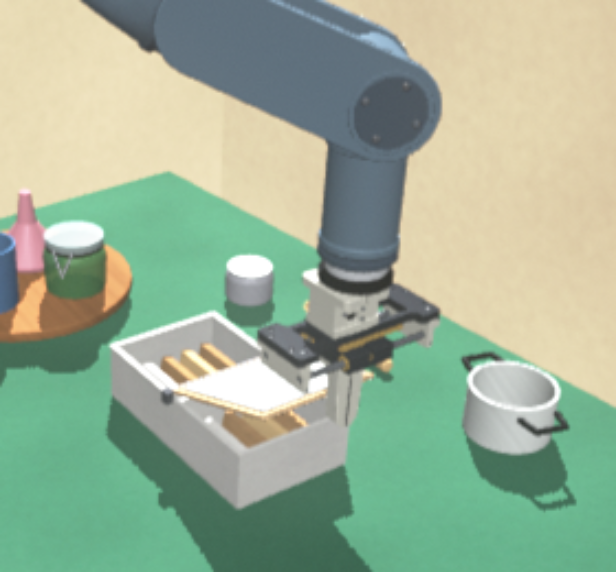

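Emit:
move_arm:
  steps: [-0.003,0,-0.012,0,-0.006,0,-0.022,0,-0.012,0,-0.029,0,-0.019,0,-0.031,0,-0.026,0,-0.034,0,-0.033,0,-0.037,0,-0.038,0,-0.039,0]

```text
time: 3.45
ee_pos: [0.4978, -0.1306, 0.1391]
ee_rot: [0.484, 0.516, 0.483, -0.516]
contact_force: [-0.2, 0.3, 0.1]
finger_gap: 0.009
```

```bash
cat > chk.py <<'E'
from h import *
import cv2,sys
s=ctrl.read_state();p=np.load("p.npy");c,n=np.cos(p[2]),np.sin(p[2])
d=s["ee_pos"]-[p[0],p[1],0];print(s["time"],"local",np.round([c*d[0]+n*d[1],-n*d[0]+c*d[1],d[2]],4),s["contact_force"].round(1))
im=imaging.capture("side");cv2.imwrite(f"pics/{sys.argv[1]}.png",cv2.resize(im[100:300,220:460],None,fx=3,fy=3,interpolation=2))
E
python3 chk.py s2
```

```text
3.45 local [ 1.000e-04 -1.740e-01  1.391e-01] [-0.2  0.3  0.1]
```

View pics/s2.png

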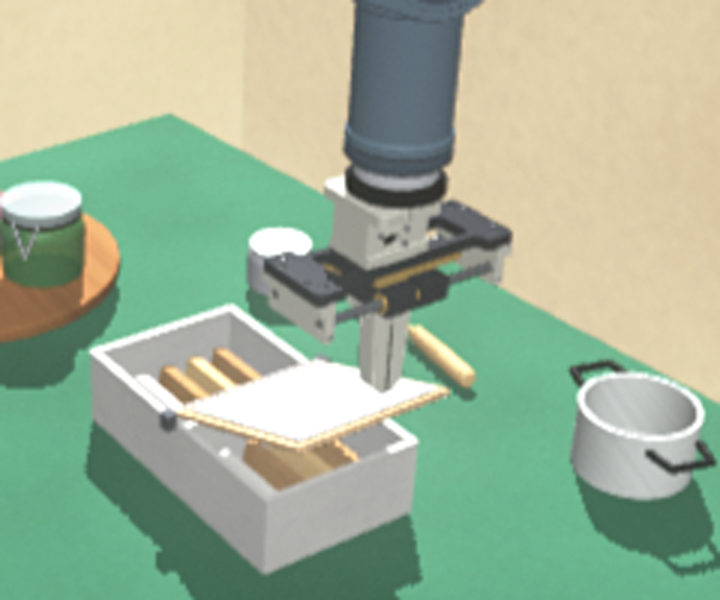

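```bash
python3 - <<'E'
from h import *
import cv2
s=ctrl.read_state();p=np.load("p.npy")
cs=imaging.get_calibration("side");ct=imaging.get_calibration("top")
f=lambda q:((q-[220,100])*3).round()
print("tcp",f(proj(cs,s["ee_pos"])),proj(ct,s["ee_pos"]))
for a in(.1,.2,.348): print(a,[f(proj(cs,world(p,leafpt(a,x,.185,0)))).tolist() for x in(-.078,0,.078)],[proj(ct,world(p,leafpt(a,x,.185,0))).round(1).tolist() for x in(-.078,.078)])
a=imaging.capture("top")[150:290,240:420];cv2.imwrite("pics/t2.png",cv2.resize(a,None,fx=4,fy=4,interpolation=2))
E
```

```text
tcp [[374. 422.]] [[382.99410272 228.09129314]]
0.1 [[[301.0, 502.0]], [[378.0, 470.0]], [[451.0, 440.0]]] [[[381.5, 258.8]], [[383.8, 202.9]]]
0.2 [[[299.0, 481.0]], [[378.0, 450.0]], [[451.0, 420.0]]] [[[382.3, 258.4]], [[384.7, 201.5]]]
0.348 [[[295.0, 448.0]], [[374.0, 418.0]], [[448.0, 389.0]]] [[[382.2, 257.5]], [[384.6, 199.3]]]
```

View pics/t2.png

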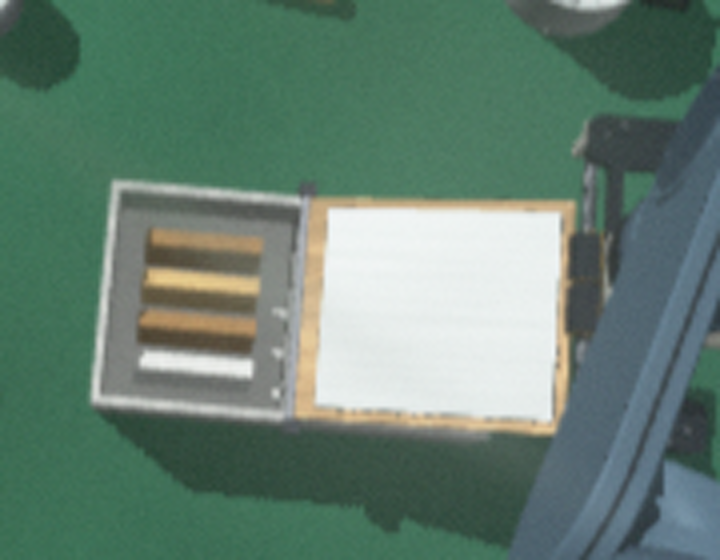

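```bash
python3 - <<'E'
from h import *
cs=imaging.get_calibration("side")
print((proj(cs,[.4931,-.1685,.0975])-[200,60])*2.2)
s=ctrl.read_state();print(s["ee_pos"])
for dy,dz in((0,.02),(.02,0),(0,.01),(.02,.02)):print(dy,dz,(proj(cs,s["ee_pos"]+[0,dy,dz])-[220,100])*3)
import cv2
im=cv2.imread("pics/s2.png")[330:470,280:470];cv2.imwrite("pics/s2z.png",cv2.resize(im,None,fx=4,fy=4))
im=imaging.capture("wrist");cv2.imwrite("pics/w.png",im)
E
```

```text
[[336.12870416 447.74094083]]
[ 0.49808182 -0.13077111  0.13907672]
0 0.02 [[375.7608895  402.11078738]]
0.02 0 [[357.03580303 412.04560593]]
0 0.01 [[374.88789794 412.70946694]]
0.02 0.02 [[358.62433754 391.06737248]]
```

View pics/w.png

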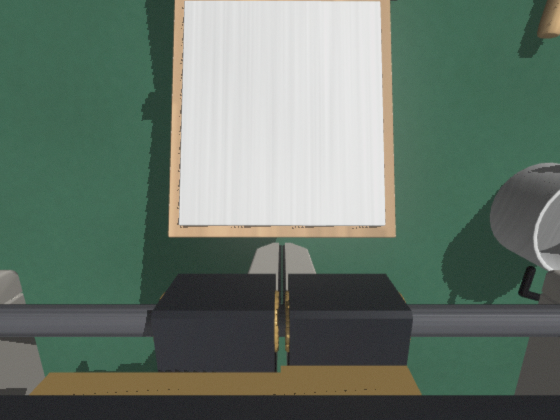

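```bash
python3 - <<'E'
from h import *
s=ctrl.read_state();p=np.load("p.npy");cw=imaging.get_calibration("wrist");T=cw["T"];f=210/np.tan(np.radians(cw["fov_y"]/2))
print(T.round(4),f,cw["cx"],cw["cy"],s["ee_pos"])
print("tcp px",proj(cw,s["ee_pos"]),"up20",proj(cw,s["ee_pos"]+[0,0,.02]),"up40",proj(cw,s["ee_pos"]+[0,0,.04]))
dep=f*.156/228;print("depth",dep,"point",T[:3,:3]@[ (282-cw["cx"])/f*dep,-(236-cw["cy"])/f*dep,-dep]+T[:3,3])
for a in(.2,.3,.348,.4):print(a,[proj(cw,world(p,leafpt(a,x,r,.003))).round(0).tolist() for x,r in((-.078,.185),(.078,.185))])
E
```

```text
[[ 0.998   0.0616  0.0164  0.5025]
 [-0.0637  0.9601  0.2723 -0.0557]
 [ 0.001  -0.2728  0.9621  0.3408]
 [ 0.      0.      0.      1.    ]] 303.51341972432965 281.474837611568 210.43819249194962 [ 0.49777402 -0.13079695  0.13846838]
tcp px [[281.28043167 234.64634901]] up20 [[281.29289444 245.4752096 ]] up40 [[281.30807135 258.66238459]]
depth 0.20766707665348869 point [ 0.49837344 -0.12909436  0.14579203]
0.2 [[[180.0, 235.0]], [[382.0, 234.0]]]
0.3 [[[171.0, 237.0]], [[391.0, 237.0]]]
0.348 [[[167.0, 237.0]], [[396.0, 237.0]]]
0.4 [[[161.0, 237.0]], [[401.0, 237.0]]]
```

The wrist view confirms the leaf edge at z≈0.144. The visible closed fingertips end about 20 mm above the nominal TCP and passed over the edge without touching it. I'll back off, go lower and take one close look.

Emit:
move_arm:
  steps: [0,0,0.02,0,0,0,0.036,0,0.03,0,0.036,0,0.052,0,0.036,0,0.052,0,0.036,0]

```text
time: 4.1
ee_pos: [0.4927, -0.166, 0.0829]
ee_rot: [-0.481, -0.515, -0.486, 0.517]
contact_force: [-0.3, 0.0, 0.4]
finger_gap: 0.007
```

Emit:
move_arm:
  steps: [0,0,-0.01,0,0,0,-0.018,0,0,0,-0.022,0,-0.004,0,-0.026,0,-0.008,0,-0.028,0]

```text
time: 4.6
ee_pos: [0.4973, -0.1387, 0.0949]
ee_rot: [-0.485, -0.515, -0.483, 0.516]
contact_force: [-0.4, -2.0, -1.8]
finger_gap: 0.002
```

```bash
python3 - <<'E'
from h import *
import cv2
s=ctrl.read_state();p=np.load("p.npy");c,n=np.cos(p[2]),np.sin(p[2])
d=s["ee_pos"]-[p[0],p[1],0];print(s["time"],"local",np.round([c*d[0]+n*d[1],-n*d[0]+c*d[1],d[2]],4),s["contact_force"].round(1))
a=imaging.capture("side")[180:270,300:420];b=imaging.capture("wrist")[140:320,160:400]
cv2.imwrite("pics/m.png",np.hstack([cv2.resize(a,(480,360),interpolation=2),cv2.resize(b,(320,360)[:1]+(360,))]))
E
```

```text
4.6 local [ 1.000e-04 -1.821e-01  9.490e-02] [-0.4 -2.  -1.8]
```

View pics/m.png

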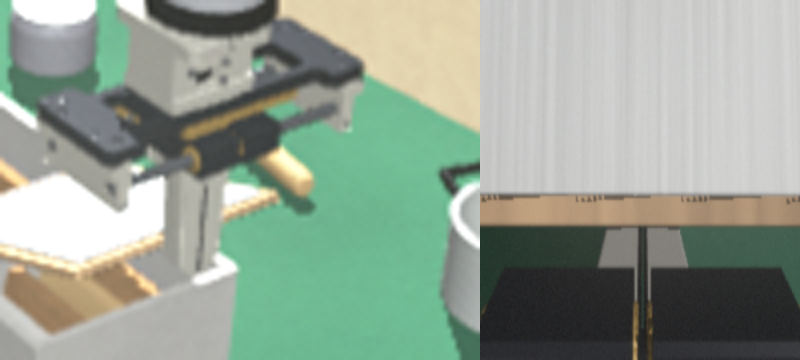

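Emit:
move_arm:
  steps: [-0.015,0,-0.006,0,-0.028,0,-0.013,0,-0.041,0,-0.02,0,-0.053,0,-0.028,0,-0.065,0,-0.036,0,-0.076,0,-0.046,0]

```text
time: 5.3
ee_pos: [0.5, -0.092, 0.1712]
ee_rot: [0.484, 0.516, 0.484, -0.516]
contact_force: [0.2, -3.1, -1.0]
finger_gap: 0.003
```

```bash
python3 chk.py s3
```

```text
5.3 local [-1.000e-04 -1.353e-01  1.712e-01] [ 0.2 -3.1 -1. ]
```

View pics/s3.png

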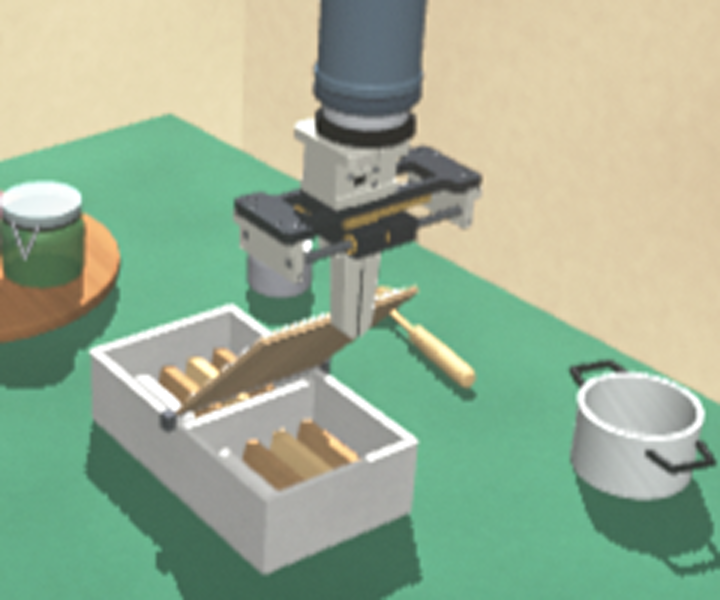

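Emit:
move_arm:
  steps: [-0.011,0,-0.01,0,-0.021,0,-0.021,0,-0.03,0,-0.032,0,-0.037,0,-0.044,0,-0.044,0,-0.057,0,-0.05,0,-0.07,0,-0.055,0,-0.083,0,-0.059,0,-0.097,0,-0.062,0,-0.112,0,-0.063,0,-0.128,0]

```text
time: 6.35
ee_pos: [0.5083, 0.0367, 0.2336]
ee_rot: [0.484, 0.516, 0.484, -0.515]
contact_force: [0.7, -0.1, 0.4]
finger_gap: 0.006
```

Emit:
move_arm:
  steps: [0,0,0.005,0,0.017,0,0.005,0,0.033,0,0.005,0,0.033,0,0.001,0,0.033,0,-0.006,0,0.034,0,-0.013,0,0.035,0,-0.02,0,0.035,0,-0.026,0,0.038,0,-0.04,0,0.043,0,-0.053,0]

```text
time: 7.35
ee_pos: [0.5118, 0.0891, 0.1902]
ee_rot: [0.484, 0.516, 0.484, -0.515]
contact_force: [0.3, 0.4, -0.1]
finger_gap: 0.003
```

```bash
python3 chk.py s4
```

```text
7.35 local [0.0003 0.0461 0.1902] [ 0.3  0.4 -0.1]
```

View pics/s4.png

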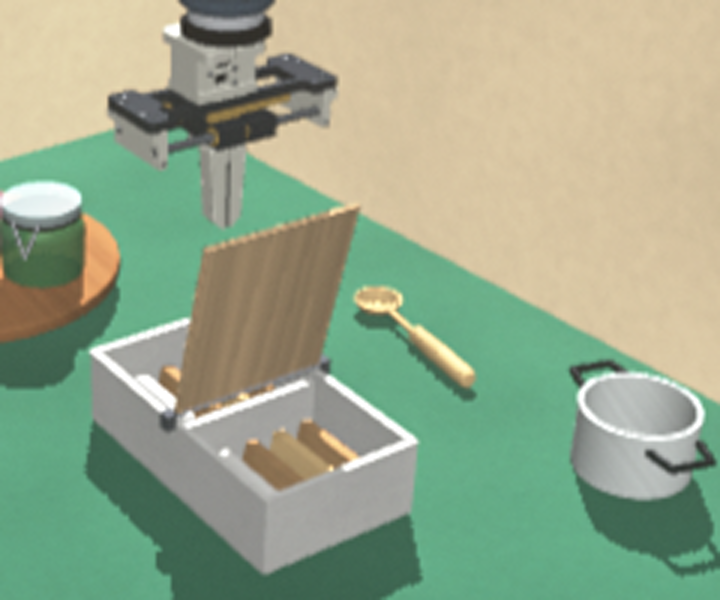

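```bash
python3 - <<'E'
from h import *
s=ctrl.read_state();p=np.load("p.npy");cs=imaging.get_calibration("side")
f=lambda q:((q-[220,100])*3).round(0).tolist()
for d in(0,.02,.03,.04,.05):print(d,f(proj(cs,s["ee_pos"]+[0,0,d])), f(proj(cs,[.5,-.092,.1712+d])))
for a in(.9,1.1,1.2,1.3,1.4,1.5,1.6):print(a,f(proj(cs,world(p,leafpt(a,-.078,.185,0)))),f(proj(cs,world(p,leafpt(a,.078,.185,0)))))
cw=imaging.get_calibration("wrist");print([proj(cw,s["ee_pos"]+[0,0,d]).round().tolist() for d in(0,.02,.04)])
print([ (a,proj(cw,world(p,leafpt(a,-.078,.185,.003))).round().tolist()) for a in(1.1,1.2,1.3,1.4,1.5)])
E
```

```text
0 [[216.0, 257.0]] [[346.0, 367.0]]
0.02 [[217.0, 237.0]] [[347.0, 346.0]]
0.03 [[217.0, 227.0]] [[348.0, 335.0]]
0.04 [[217.0, 217.0]] [[349.0, 324.0]]
0.05 [[217.0, 206.0]] [[349.0, 313.0]]
0.9 [[254.0, 324.0]] [[409.0, 272.0]]
1.1 [[232.0, 285.0]] [[386.0, 236.0]]
1.2 [[219.0, 268.0]] [[374.0, 220.0]]
1.3 [[207.0, 252.0]] [[361.0, 206.0]]
1.4 [[194.0, 239.0]] [[348.0, 193.0]]
1.5 [[182.0, 227.0]] [[335.0, 183.0]]
1.6 [[169.0, 218.0]] [[322.0, 175.0]]
[[[281.0, 235.0]], [[281.0, 245.0]], [[281.0, 259.0]]]
[(1.1, [[160.0, 456.0]]), (1.2, [[153.0, 448.0]]), (1.3, [[145.0, 435.0]]), (1.4, [[138.0, 416.0]]), (1.5, [[132.0, 392.0]])]
```

Emit:
move_arm:
  steps: [-0.04,0,0,0,-0.076,0,0,0,-0.076,0,0,0,-0.076,0,0.04,0,-0.076,0,0.08,0,-0.076,0,0.115,0,-0.076,0,0.146,0,-0.076,0,0.146,0,-0.04,0,0.146,0,-0.01,0,0.146,0]

```text
time: 8.4
ee_pos: [0.5022, -0.0572, 0.1988]
ee_rot: [0.484, 0.516, 0.484, -0.516]
contact_force: [0.4, -0.2, 0.2]
finger_gap: 0.004
```

Emit:
move_arm:
  steps: [0,0,-0.025,0,0,0,-0.042,0,0,0,-0.055,0,0,0,-0.068,0,0,0,-0.08,0,0,0,-0.092,0,0,0,-0.106,0,0.001,0,-0.121,0]

```text
time: 9.2
ee_pos: [0.5099, 0.0639, 0.1988]
ee_rot: [-0.484, -0.516, -0.484, 0.516]
contact_force: [0.5, -2.4, -1.0]
finger_gap: 0.005
```

Emit:
move_arm:
  steps: [0.004,0,-0.015,0,0.009,0,-0.029,0,0.015,0,-0.043,0,0.022,0,-0.056,0,0.031,0,-0.068,0,0.041,0,-0.079,0,0.052,0,-0.089,0,0.064,0,-0.098,0]

```text
time: 10.0
ee_pos: [0.5162, 0.1618, 0.134]
ee_rot: [0.484, 0.516, 0.484, -0.516]
contact_force: [-0.1, -0.7, 1.2]
finger_gap: 0.008
```

Emit:
move_arm:
  steps: [0.006,0,-0.004,0,0.012,0,-0.008,0,0.019,0,-0.011,0,0.026,0,-0.014,0,0.033,0,-0.017,0,0.04,0,-0.019,0,0.048,0,-0.021,0,0.055,0,-0.023,0]

```text
time: 10.8
ee_pos: [0.5178, 0.1837, 0.0794]
ee_rot: [0.484, 0.516, 0.484, -0.516]
contact_force: [0.4, -0.3, 0.3]
finger_gap: 0.006
```

Emit:
move_arm:
  steps: [0.006,0,-0.001,0,0.012,0,-0.002,0,0.016,0,-0.002,0,0.02,0,-0.002,0,0.02,0,-0.002,0]

```text
time: 11.3
ee_pos: [0.5173, 0.1856, 0.0594]
ee_rot: [-0.484, -0.515, -0.484, 0.516]
contact_force: [-0.1, 0.9, 1.0]
finger_gap: 0.002
```

Emit:
move_arm:
  steps: [0.002,0,0,0,0.004,0,0,0,0.005,0,0,0,0.006,0,0,0,0.006,0,0,0]

```text
time: 11.8
ee_pos: [0.5178, 0.1857, 0.054]
ee_rot: [-0.484, -0.516, -0.484, 0.516]
contact_force: [0.8, -0.4, -1.0]
finger_gap: 0.003
```

```bash
python3 - <<'E'
from h import *
import cv2
s=ctrl.read_state();p=np.load("p.npy");print(s["ee_pos"],s["contact_force"])
cs=imaging.get_calibration("side")
f=lambda q:((q-[200,130])*4).round(0).tolist()
for a in(2.9,3.0,3.07,3.14):print(a,[f(proj(cs,world(p,leafpt(a,x,.185,n)))) for x,n in((-.078,0),(-.078,-.003),(.078,-.003))])
im=imaging.capture("side");cv2.imwrite("pics/s5.png",cv2.resize(im[130:270,200:390],None,fx=4,fy=4,interpolation=2))
E
```

```text
[0.51776347 0.18568506 0.05399689] [ 0.84134158 -0.39833462 -0.9611104 ]
2.9 [[[169.0, 257.0]], [[169.0, 254.0]], [[354.0, 199.0]]]
3.0 [[[167.0, 278.0]], [[167.0, 274.0]], [[351.0, 219.0]]]
3.07 [[[166.0, 293.0]], [[166.0, 289.0]], [[349.0, 233.0]]]
3.14 [[[167.0, 308.0]], [[166.0, 305.0]], [[349.0, 248.0]]]
```

View pics/s5.png

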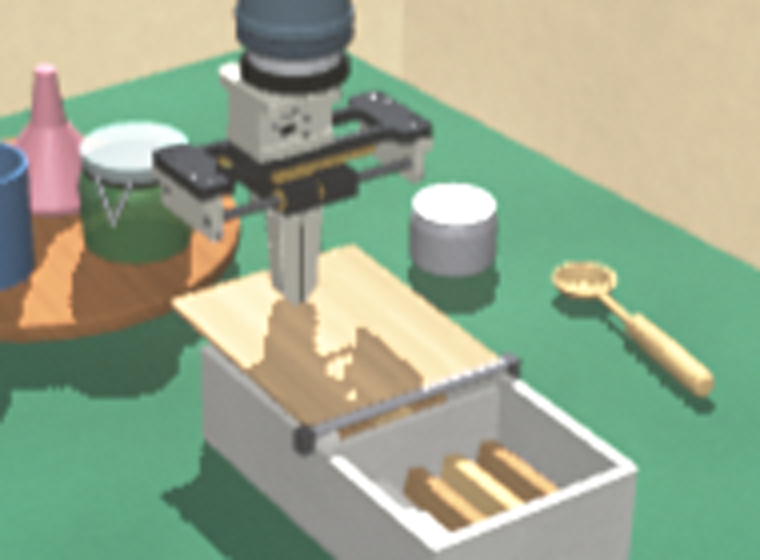

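Emit:
move_arm:
  steps: [0.001,0,0,0,0.002,0,0,0,0.003,0,0,0,0.003,0,0,0]

```text
time: 12.25
ee_pos: [0.5177, 0.1857, 0.0509]
ee_rot: [-0.484, -0.516, -0.484, 0.516]
contact_force: [-0.1, -0.1, 0.4]
finger_gap: 0.004
```

Emit:
move_arm:
  steps: [0.001,0,0,0,0.002,0,0,0,0.003,0,0,0,0.003,0,0,0]

```text
time: 12.65
ee_pos: [0.5178, 0.1858, 0.0487]
ee_rot: [0.484, 0.516, 0.484, -0.516]
contact_force: [-1.4, 0.6, 5.5]
finger_gap: 0.006
```

Emit:
move_arm:
  steps: [0.001,0,0,0,0.001,0,0,0]

```text
time: 12.85
ee_pos: [0.5178, 0.1858, 0.0486]
ee_rot: [0.484, 0.516, 0.484, -0.515]
contact_force: [-4.2, -0.4, 11.8]
finger_gap: 0.003
```

Emit:
move_arm:
  steps: [-0.01,0,0,0,-0.04,0,0,0,-0.08,0,0,0,-0.12,0,0,0,-0.16,0,0,0,-0.2,0,0,0,-0.2,0,0.05,0,-0.2,0,0.1,0,-0.2,0,0.15,0,-0.2,0,0.15,0]

```text
time: 13.85
ee_pos: [0.508, 0.0304, 0.2473]
ee_rot: [-0.483, -0.517, -0.481, 0.518]
contact_force: [0.4, 0.4, -0.2]
finger_gap: 0.005
```

```bash
python3 - <<'E'
from h import *
import cv2
s=ctrl.read_state();p=np.load("p.npy");print(s["time"],s["ee_pos"],s["contact_force"].round(1))
cs=imaging.get_calibration("side")
a=cv2.imread("pics/side0.png").astype(int);b=imaging.capture("side").astype(int);cv2.imwrite("pics/s6.png",b)
# leaf angle: tan (lit plywood) mask, match against projected leaf outline
hsv=cv2.cvtColor(b.astype(np.uint8),cv2.COLOR_BGR2HSV);m=(hsv[...,0]<28)&(hsv[...,1]>40);m[:, :225]&=True
for ang in(2.9,3.0,3.05,3.1,3.14):
    q=np.vstack([proj(cs,world(p,leafpt(ang,x,r,-.003))) for x,r in((-.078,.185),(.078,.185),(.078,.02),(-.078,.02))])
    k=np.zeros(m.shape,np.uint8);cv2.fillPoly(k,[np.int32(q.round())],1);o=cv2.dilate(k,np.ones((9,9)))-k
    far=q[:2].mean(0)
    print(ang,"in",round(m[k>0].mean(),3),"ring",round(m[o>0].mean(),3),q[:2].round(1).tolist())
# unmoved check: shift of patches
for n,(x0,y0,x1,y1) in dict(caddyfront=(285,245,360,285),pot=(405,215,465,268),spoon=(335,193,380,232),tin=(300,175,328,202),flower=(168,212,203,246),mug=(178,165,211,203),jar=(218,160,250,197)).items():
    A=a[y0:y1,x0:x1].astype(np.uint8);B=b[y0-8:y1+8,x0-8:x1+8].astype(np.uint8)
    r=cv2.matchTemplate(B,A,cv2.TM_CCOEFF_NORMED);_,v,_,l=cv2.minMaxLoc(r);print(n,round(v,2),(l[0]-8,l[1]-8))
E
```

```text
13.85 [0.50800849 0.03044123 0.24733787] [ 0.4  0.4 -0.2]
2.9 in 0.681 ring 0.453 [[242.3, 193.5], [288.5, 179.8]]
3.0 in 0.774 ring 0.438 [[241.8, 198.6], [287.7, 184.7]]
3.05 in 0.814 ring 0.417 [[241.6, 201.2], [287.4, 187.3]]
3.1 in 0.881 ring 0.328 [[241.6, 203.9], [287.2, 189.9]]
3.14 in 0.941 ring 0.295 [[241.6, 206.2], [287.2, 192.1]]
caddyfront 0.74 (0, 0)
pot 1.0 (0, 0)
spoon 0.61 (0, 0)
tin 1.0 (0, 0)
flower 1.0 (0, 0)
mug 1.0 (0, 0)
jar 1.0 (0, 0)[ WARN:0@1.682] global loadsave.cpp:1063 imwrite_ Unsupported depth image for selected encoder is fallbacked to CV_8U.
```

Best match is at the stop (3.14), it pushed back at 11.8 N without giving, nothing has moved, and the robot is clear.

```bash
python3 -c "
from station import close_job;print(close_job())"
```

```text
the job is handed in; nothing more can be done
None
```

The leaf is flipped: it now lies level over the +y well and the well it covered before is open. I handed the job in at about 14 s of the 45 s; the hand-in gives no verdict.

I closed the fingers and pushed the free edge up with their outside. Past upright I pushed the bare side down with the fingertips and pressed the leaf onto its stop. The arm then moved up and clear.

**Last checks:**
- **Leaf angle:** the final side picture matched 3.14 rad best of the angles I tried. When I pressed, the leaf stopped moving and pushed back with 11.8 N, so it was on its stop.
- **Other things:** the pot, tin, flowerpot, mug and jar showed no shift in the picture (match score 1.0). The caddy and spoon also showed no shift, but their match was weaker (0.74 and 0.61), possibly because of changed shadows. I did not check the funnel.
- **Robot:** it was clear of everything, with contact force about zero.

**What disagreed:** with the fingers closed, their visible tips ended about 20–30 mm above the reported TCP. Because of that, two passes slid over the leaf's edge, one at the start and one near upright. The second left the fingers on the plated side for a moment with no measurable force. I went back over the top and corrected the height for it.

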